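# Load a blank on the laser-marking bed and snap its hold-down cap home

## Task

Take just the top blue plate off the stack and lay it flat on the marking bed with its hole over the stud, its length squared up with the bed's length, and let go of it. Then set the orange cap upright on the stud and press it straight down until it snaps past the spring balls and sits fully home on the plate, and keep pressing: finish with the gripper still on the cap, pushing it down firmly against the plate (some 10 N). Leave the other plates and everything else on the table where they are.

Things in the scene. Friction and masses are not known exactly. Their poses are not given: they have to be found in the camera images.
- fixture: Marking bed, fixed: black block with a flat aluminium top 170 long (x) by 120 wide (y), top surface 42 above the table, an upright stud at its centre. Origin on the table under the stud.
- stud_base (a point): Point where the stud's axis meets the bed's top surface. z up, x along the bed's length.
- stud_tip (a point): Top of the stud, on its axis, 28 above the bed. The dark stud is 14 in diameter, its last 7 tapering to 6 in diameter. Four brass spring balls stand out of it all round, to a diameter of 20, centred 17.6 above the bed; the cap's lip has to be forced down past them.
- plate_top: Blue blank plate, the uppermost of a stack of three: 100 long (x) by 50 wide (y) by 10 thick, about 0.12 kg, round through hole of diameter 26 at its centre. Origin at the centre of its underside. Alike either way up and either way round. The plates lie flat one on the other, edges and angles a few mm and degrees out of line.
- plate_mid: The second blue plate, the same size, directly under the uppermost; it stays on the pallet. Origin at the centre of its underside.
- plate_low: The third blue plate, the same size, under the second, on the pallet. Origin at the centre of its underside.
- tray: Fixed black pallet under the stack, 140 (x) by 70 (y) by 8 high; a post 30 wide, reaching 34 above the table, stands beyond each short end of the stack; the plates' long sides are free. Origin at the centre of its underside.
- cap: Orange snap cap, about 0.06 kg, standing upright, mouth down, on a fixed grey disc (diameter 76, height 6). Origin at the centre of its mouth, z up. Round skirt 40 in diameter, 24 high; on top a plain round grip knob 24 in diameter, from 24 to 54 above the origin. Inside the mouth a rounded lip of bore 16, then a cavity of diameter 24, 20 deep.
- cap_shoulder (a point): Point on the cap's axis at the height of its flat shoulder, 24 above its mouth. Lowered on the stud over a plate, the lip meets the balls with the mouth about 20 above the bed; resistance grows to about 8 to 10 N near 18, drops, and from about 15 the balls pull the cap down as hard, until the mouth rests on the plate, 10 above the bed. Then it bears on the plate only as hard as it is pushed.
- sleeve_a: Bystander: black steel sleeve standing on the table, outside diameter 52, bore 40, height 60; origin at the centre of its underside. Leave it where it is.
- sleeve_b: Bystander: black steel sleeve standing on the table, outside diameter 52, bore 40, height 60; origin at the centre of its underside. Leave it where it is.
- sleeve_c: Bystander: black steel sleeve standing on the table, outside diameter 52, bore 40, height 60; origin at the centre of its underside. Leave it where it is.
- screwdriver: Bystander: screwdriver lying on the table; origin under its middle. Leave it where it is.
- brush: Bystander: hand brush lying on the table; origin under its middle. Leave it where it is.
- spray_can: Bystander: red can standing on the table, diameter 56, height 150; origin at the centre of its underside. Leave it where it is.
- gauge_block: Bystander: brass block 50 by 30 by 25 on the table; origin at the centre of its underside. Leave it where it is.

How it is judged:
By the outcome, as a careful person would: the job done as asked, in the order asked, and still so for the second after the job is handed in, while the arm keeps its last pose, push and grip.
It also fails if it takes over 64 s, if anything falls off the work surface, if the arm or the gripper's body presses on something with over 40 N, if the wrist force passes 120 N, or if a joint passes its speed limit or range.

## Robot

A 7-joint arm with a two-finger parallel gripper is mounted at the origin on the work surface. World frame = base frame: x ahead of the robot, y to its left, z up, the work surface at z = 0. Lengths are in m, angles in rad, forces in N, time in s.
With the tool pointing down it reaches from about 0.4 to 0.85 m from the base axis. Payload 10.4 kg.
Tool frame: the origin (TCP) lies on the centre line of the jaws, within the pads' length; the fingertips stand r.tip_extent ahead of it and the grasp point (between the pads) lies 3 mm ahead of it (r.tip_extent is the distance from the TCP to the fingertips, in m); z points along the fingers, y is the direction in which the jaws open and shut (so a half turn about z gives the same grasp; the last joint's range is limited). The gripper opens to 87 mm and grips with 3 to 60 N. Pads are 19 mm wide; open, the fingers measure 117 mm over their backs; the gripper's body (75 mm by 190 mm) begins 51 mm behind the grasp point.
Start: joints at [1.099, 0.332, -0.065, 1.46, 0.022, 1.35, -0.088], TCP at [0.271, -0.563, 0.245] pointing down, gripper open.
Joint ranges: [-2.6, 2.6], [-0.5, 2.12], [-1.47, 1.34], [0.16, 2.42], [-1.27, 4.41], [0.06, 2.06], [-2.6, 2.6]. Speed limits (rad/s): [2.22, 2.22, 2.79, 2.79, 3.14, 3.14, 3.14].

## Interface

Orientations are given as a unit quaternion [x, y, z, w].
In Python, from bench import r gives the robot as it stands. The module is installed in compiled form; this text tells all that it offers.
- The arm moves only by the shell command python3 -m jog 'ROWS' [FORCE]. ROWS is JSON, a list of rows, each a list of 5 numbers: the shift along the tool's x, y, z in cm, then the turn about the tool's z in rad, then the closure, from 0 (fully open) to 1 (shut). A call has exactly 10 rows; each row shifts and turns the pose as measured when the row begins, along the tool's axes as they then stand; what a row does not reach is not made up. A row lasts 1/10 s, in which the tool goes at most 50 mm and 8.59 degrees, less where a joint would pass 70% of its speed; a pose out of reach is approached as far as the arm can. A call with a gripper value outside its range is refused whole. The fingers move at their own pace and stop on an object; FORCE is the grip in N (left out, the last holds). Time passes only in rows, so rows that do not move let the fingers close, or fill a call up. It gives the time, the measured TCP pose, the force and the opening at its end, in the units of the state.
- r.read_state(): the state, without advancing time (a new reading comes with each control period).
- r.camera(name): name is "scene" or "side" or "wrist"; returns a dict with "pixels" (400x640x3 uint8, red, green, blue), "fx", "fy", "cx", "cy" (pixels), "camera_from_world" (4x4, takes a point from world to camera coordinates). Camera axes: x right, y up, looking along -z (the intrinsics and any distortion apply to the point x, -y, -z); pixel columns grow to the right and rows downward; lengths in m; the calibration is good to about 2 mm. A picture is of the moment at which its call begins. There is no depth.
- r.close_job(): hands the job in, once; it reports no verdict.
The state is a dict: "time": time; "joint_positions": joint angles; "joint_vel": joint speeds; "joint_torque": joint torques, N m; "ee_pos": TCP position; "eef_rot": TCP orientation; "ft_force": force on the tool from outside, world axes, zero at the start; "torque": the same for the moment, N m; "width": finger opening in m.
Only numpy, scipy, OpenCV 4.12 (cv2) and the standard library are available. Lean on these libraries where they do the work, as an engineer would, in place of code of your own. Each camera call takes 0.05 s, during which the arm holds its last target. There are 200 camera calls.

## Working session

There is one attempt and no reset: what is moved stays moved. The work goes in short steps, Python scripts to look and compute and a shell command to move; the robot and the scene stay as the last step left them, time stands still between calls to the robot, and variables do not carry over. Pictures are saved under pics/ and viewed, about 8 in all and at most 12, crops included, and the job is handed in when it is done.

```bash
mkdir -p pics
python3 - <<'E'
from bench import r
import cv2,numpy as np
s=r.read_state();print(s,r.tip_extent)
for n in("scene","side","wrist"):
    c=r.camera(n);cv2.imwrite(f"pics/{n}0.png",c["pixels"][:,:,::-1])
    print(n,c["fx"],c["fy"],c["cx"],c["cy"],[k for k in c]);print(np.round(c["camera_from_world"],4).tolist())
E
```

```text
{'time': 0.0, 'joint_positions': array([ 1.09938542,  0.3328677 , -0.06468978,  1.46094393,  0.02159336,
        1.34988812, -0.08849335]), 'joint_vel': array([-0.00059157,  0.00044205,  0.00083975,  0.0016331 ,  0.00051856,
        0.0005788 , -0.0003046 ]), 'joint_torque': array([ 1.36043677e-04, -6.23253322e+01,  2.48923281e-02, -3.89896595e+01,
       -6.14177040e-02,  3.97632702e-02,  1.35941045e-04]), 'ee_pos': array([ 0.27102288, -0.56278669,  0.24375525]), 'eef_rot': array([ 9.74924496e-01,  2.22534782e-01, -1.87286237e-04, -6.80681092e-04]), 'ft_force': array([-0.28964273,  0.34091777, -0.21387142]), 'torque': array([ 0.01446808,  0.00559839, -0.02511357]), 'width': 0.08692872952008834} 0.022
scene 404.9584143486597 404.9584143486597 314.62490053196115 204.99641250329222 ['pixels', 'fx', 'fy', 'cx', 'cy', 'camera_from_world']
[[0.6778, 0.7352, -0.0028, -0.3704], [-0.3858, 0.3588, 0.85, 0.1772], [0.6259, -0.575, 0.5268, -1.3169], [0.0, 0.0, 0.0, 1.0]]
side 439.3514110644636 439.3514110644636 313.3578526293192 203.96309911890344 ['pixels', 'fx', 'fy', 'cx', 'cy', 'camera_from_world']
[[-0.989, -0.1472, -0.0118, 0.5604], [0.0655, -0.5085, 0.8586, -0.1196], [-0.1324, 0.8484, 0.5126, -0.8933], [0.0, 0.0, 0.0, 1.0]]
wrist 303.91495565102235 303.91495565102235 314.8466805736398 202.42079620460316 ['pixels', 'fx', 'fy', 'cx', 'cy', 'camera_from_world']
[[0.4328, -0.9015, -0.0026, -0.6236], [0.8584, 0.413, -0.3041, 0.0353], [0.2752, 0.1294, 0.9526, -0.3922], [0.0, 0.0, 0.0, 1.0]]
```

View pics/scene0.png

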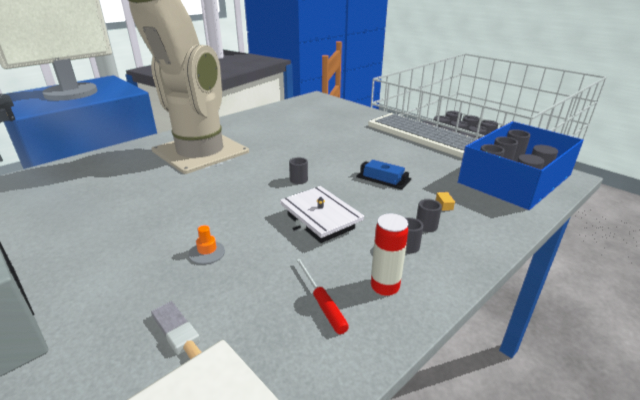

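View pics/side0.png

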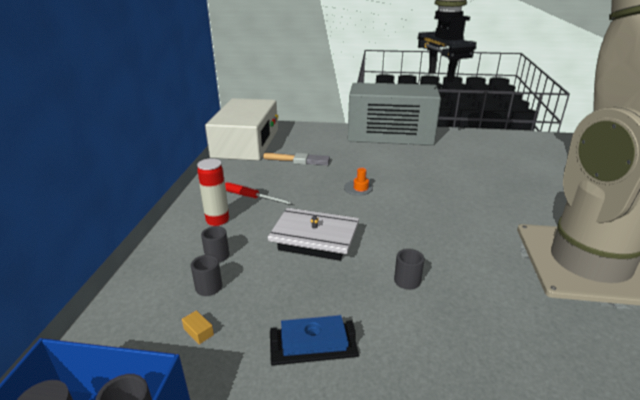

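Scene: stud tip ≈(320,200), cap ≈(206,240), stack ≈(385,172). Side: stud ≈(315,219), cap ≈(361,180), plate hole ≈(313,327). Next, enlarged crops in one montage.

```bash
cat > h.py <<'E'
from bench import r
import cv2,numpy as np,json
def P(c):
    M=np.array(c["camera_from_world"]);M=np.diag([1,-1,-1,1])@M
    K=np.array([[c["fx"],0,c["cx"]],[0,c["fy"],c["cy"]],[0,0,1]]);return K,M
def onz(c,uv,z):
    K,M=P(c);R,t=M[:3,:3],M[:3,3];d=R.T@np.linalg.solve(K,[uv[0]+0.0,uv[1],1]);o=-R.T@t
    return o+d*(z-o[2])/d[2]
def proj(c,p):
    K,M=P(c);q=K@(M[:3,:3]@np.asarray(p)+M[:3,3]);return q[:2]/q[2]
def montage(name,items,s=(400,300)):
    out=[]
    for im,x,y,w in items:
        h=w*s[1]/s[0];k=s[0]/w
        A=np.array([[k,0,-x*k],[0,k,-y*k]],float)
        o=cv2.warpAffine(im,A,s,flags=cv2.INTER_CUBIC)
        for g in range(0,w,10):
            cv2.line(o,(int(g*k),0),(int(g*k),6),(0,0,255),1);cv2.line(o,(0,int(g*k)),(6,int(g*k)),(0,0,255),1)
        out.append(o)
    cv2.imwrite(name,np.vstack([np.hstack(out[i:i+2]) for i in range(0,len(out),2)]))
E
python3 - <<'E'
from h import *
import pickle
S=cv2.imread("pics/scene0.png");D=cv2.imread("pics/side0.png")
montage("pics/m1.png",[(D,264,300,100),(D,264,200,100),(D,330,150,60),(S,270,175,100)])
s,d=r.camera("scene"),r.camera("side")
pickle.dump((s,d),open("c.pkl","wb"))
for n,a,b in(("stud",(320,199),(315,217)),("captop",(205,228),(361,170)),("hole",(386,163),(313,327))):
    pa,pb=[k@m[:3] for k,m in(P(s),P(d))]
    X=cv2.triangulatePoints(pa,pb,np.array(a,float),np.array(b,float));X=X[:3,0]/X[3];print(n,X.round(4),proj(s,X).round(1),proj(d,X).round(1))
print(onz(d,(313,327),.038),onz(d,(315,217),.07),onz(d,(361,170),.06))
E
```

```text
stud [5.63e-01 5.00e-04 6.38e-02] [319.6 198.7] [314.6 217.2]
captop [ 0.4785 -0.2485  0.0577] [204.8 227.8] [360.9 170.1]
hole [0.5241 0.2909 0.0453] [385.7 162.9] [312.5 327.2]
[0.52452328 0.28353984 0.038     ] [0.56090516 0.00916849 0.07      ] [ 0.47802048 -0.24457951  0.06      ]
```

View pics/m1.png

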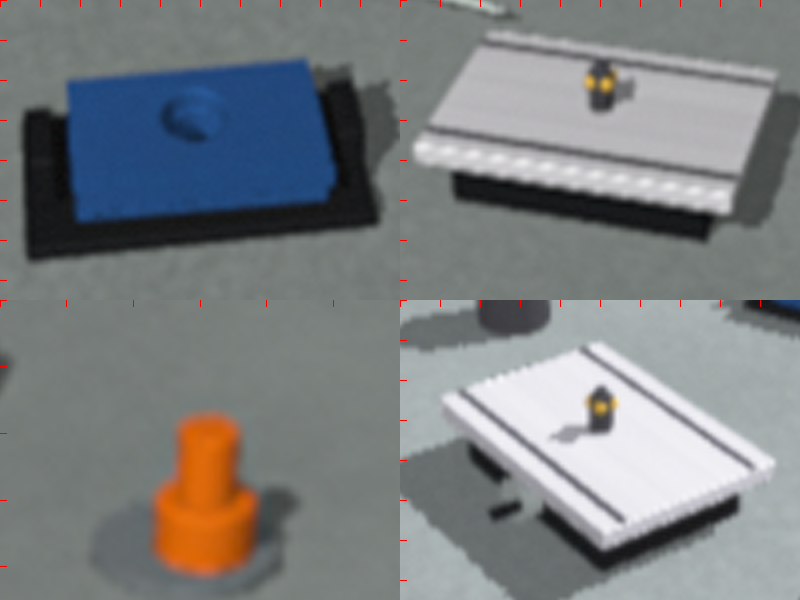

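The montage shows the stack (plate far edge from side px (280.8,320.5) to (340.8,315), hole ≈(313.3,328.5)), bed corners, and cap clearly. I work out angles, then go over the stack.

Run:
```python
from h import *
import pickle
s,d=pickle.load(open("c.pkl","rb"))
for a,b,z in(((280.8,320.5),(340.8,315),.038),((286,208),(358.3,218),.042)):
    p,q=onz(d,a,z),onz(d,b,z);v=p-q;print(p,q,np.linalg.norm(v),np.arctan2(v[1],v[0]))
for a,b,c in(((445-400)/4+270,(400-300)/4+175,0),((600-400)/4+270,(342-300)/4+175,0),((775-400)/4+270,(462-300)/4+175,0),((603-400)/4+270,(537-300)/4+175,0)):
    print(onz(s,(a,b),.042))
print(onz(d,(313.3,328),.038))
from scipy.spatial.transform import Rotation as R
q=R.from_quat(r.read_state()["eef_rot"]).as_matrix();print(q.round(3))
p=onz(d,(313.3,328),.038)-r.read_state()["ee_pos"];print(q.T@p)
```

```text
[0.57856998 0.27677643 0.038     ] [0.48298218 0.25130642 0.038     ] 0.09892293613357613 0.26040638225183804
[ 0.63918807 -0.06368243  0.042     ] [ 0.47206037 -0.04248923  0.042     ] 0.16846608512599728 -0.1261351516579064
[ 0.47830875 -0.04569324  0.042     ]
[0.48954576 0.07116457 0.042     ]
[0.65760998 0.04790878 0.042     ]
[ 0.64387212 -0.0722007   0.042     ]
[0.52373576 0.28556983 0.038     ]
[[ 0.901  0.434 -0.   ]
 [ 0.434 -0.901  0.001]
 [-0.    -0.001 -1.   ]]
[ 0.59579935 -0.6547363   0.20658051]
```

```bash
python3 -m jog '[[3.4,-2.9,0,0,0],[3.4,-2.9,0,0,0],[3.4,-2.9,0,0,0],[3.4,-2.9,0,0,0],[3.4,-2.9,0,0,0],[3.4,-2.9,0,0,0],[3.4,-2.9,0,0,0],[3.4,-2.9,0,0,0],[3.4,-2.9,0,0,0],[3.4,-2.9,0,0,0]]' 30
python3 - <<'E'
from h import *
s=r.read_state();print(s)
c=r.camera("wrist");cv2.imwrite("pics/w1.png",c["pixels"][:,:,::-1])
for p in((.563,0,.07),(.524,.286,.038),(.478,-.246,.06)):print(proj(c,p))
E
```

```text
time: 1.25
ee_pos: [0.4543, -0.1452, 0.2422]
eef_rot: [0.976, 0.217, -0.001, 0.001]
ft_force: [1.0, -0.9, 0.2]
width: 0.0871
{'time': 1.25, 'joint_positions': array([ 0.64257898,  0.03147999, -0.43592919,  1.81959305,  0.01690787,
        1.29488021, -0.93211341]), 'joint_vel': array([-5.18374768e-01,  1.00223287e-01, -4.77769797e-01, -9.36743585e-02,
        5.44338803e-02,  8.06547823e-05, -1.00492142e+00]), 'joint_torque': array([  4.05330867, -40.71677685,   1.20396685, -37.14261532,
        -0.28663404,   0.2785744 ,   2.17512958]), 'ee_pos': array([ 0.45430993, -0.1451641 ,  0.24223545]), 'eef_rot': array([ 0.97627974,  0.21650677, -0.00124281,  0.00107164]), 'ft_force': array([ 0.95183999, -0.89768436,  0.22255071]), 'torque': array([-0.05521373, -0.07584561,  0.00046933]), 'width': 0.08708704932632264}
[219.79913777  17.38410386]
[-81.05345696 -79.46638806]
[406.38394054 204.91745561]
```

```bash
python3 -m jog '[[2.7,-4,0,0,0],[2.7,-4,0,0,0],[2.7,-4,0,0,0],[2.7,-4,0,0,0],[2.7,-4,0,0,0],[2.7,-4,0,0,0],[2.7,-4,0,0,0],[2.2,-3.4,0,0,0],[1,-2,0,0.1,0],[0,0,0,0.07,0]]' 30
python3 - <<'E'
from h import *
c=r.camera("wrist");cv2.imwrite("pics/w2.png",c["pixels"][:,:,::-1])
import pickle;pickle.dump(c,open("w2.pkl","wb"))
M=np.array(c["camera_from_world"]);print(-M[:3,:3].T@M[:3,3],r.read_state()["joint_positions"])
for p in((.563,0,.07),(.524,.286,.038),(.478,-.246,.06)):print(proj(c,p))
E
```

```text
time: 2.3
ee_pos: [0.5121, 0.267, 0.2423]
eef_rot: [0.991, 0.135, 0.001, -0.001]
ft_force: [-1.2, -0.5, -0.6]
width: 0.087
[0.59359587 0.28980768 0.38130004] [ 0.05378724  0.3117629  -0.74390065  1.56568715  0.214952    1.34663925
 -2.01820013]
[566.42300142 209.56215416]
[302.52407586 168.30837171]
[701.59795555 318.09114748]
```

View pics/w2.png

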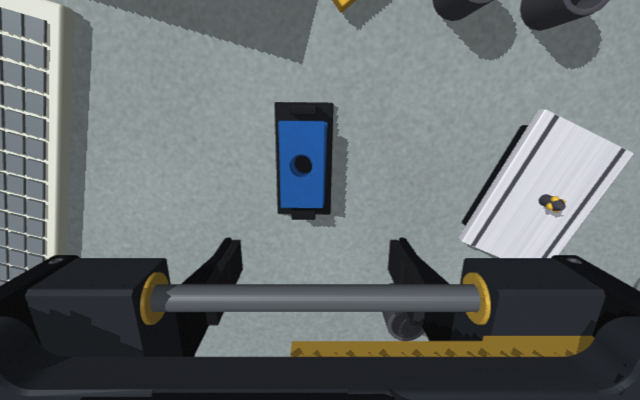

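The wrist view shows the blue plate (corners about (279,121)–(326,209)), hole at (301,164), bed to the right with stud at about (552,203). Enlarge both for exact corners.

Run:
```python
from h import *
W=cv2.imread("pics/w2.png")
montage("pics/m2.png",[(W,235,85,140),(W,455,95,185)],(400,400))
```

```text
(no output)
```

View pics/m2.png

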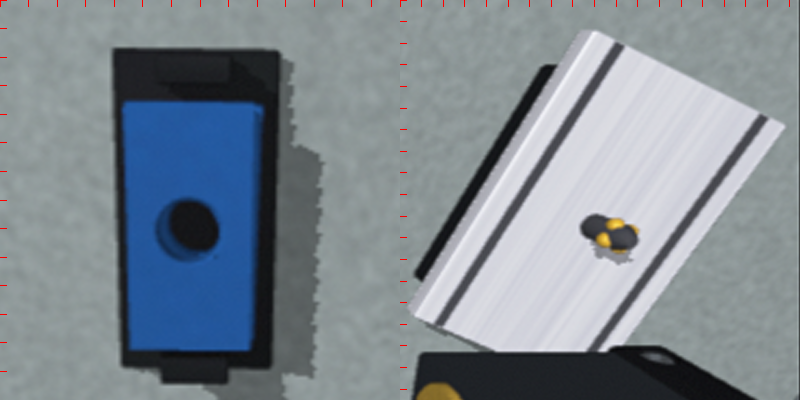

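Run:
```python
from h import *
import pickle
c=pickle.load(open("w2.pkl","rb"))
pl=lambda a,b:onz(c,(235+a/2.857,85+b/2.857),.038)
bd=lambda a,b,z=.042:onz(c,(455+(a-400)/2.162,95+b/2.162),z)
T=[pl(*p) for p in((122,102),(254,103),(129,351),(250,350))]
print(np.round(T,4));print("mean",np.mean(T,0),"hole",pl(187,230))
for i,j in((2,0),(3,1),(0,1),(2,3)):
    v=T[i]-T[j];print(i,j,np.linalg.norm(v),np.arctan2(v[1],v[0]))
for a,b in(((620,45),(438,325)),((765,117),(592,352)),((590,30),(410,312)),((783,125),(612,352))):
    p,q=bd(*a),bd(*b);v=p-q;print(p,q,np.arctan2(v[1],v[0]))
print("base",bd(594,226),"tip",bd(630,239,.070),"ends",bd(590,30),bd(783,125))
s=r.read_state();x,y,z,w=s["eef_rot"];print(s["ee_pos"],"yaw",2*np.arctan2(y,x))
```

```text
[[0.5677 0.3256 0.038 ]
 [0.5808 0.2768 0.038 ]
 [0.4707 0.2995 0.038 ]
 [0.4846 0.251  0.038 ]]
mean [0.52594733 0.28822664 0.038     ] hole [0.52650435 0.28910419 0.038     ]
2 0 0.10045511343778754 -2.879545382323583
3 1 0.09961139852726517 -2.8793490486605595
0 1 0.050465681230974016 1.8335437649869346
2 3 0.05049287839317484 1.8502538877361363
[0.65279144 0.0378497  0.042     ] [0.48803881 0.06095934 0.042     ] -0.13935946068371605
[ 0.64065288 -0.05126256  0.042     ] [ 0.49598462 -0.03121239  0.042     ] -0.13771680167563854
[0.6552524  0.05561674 0.042     ] [0.49123341 0.07948332 0.042     ] -0.14449697835279632
[ 0.63951401 -0.06245475  0.042     ] [ 0.49905368 -0.04225081  0.042     ] -0.1428610222099406
base [0.5645836  0.00452471 0.042     ] tip [0.56565022 0.0075354  0.07      ] ends [0.6552524  0.05561674 0.042     ] [ 0.63951401 -0.06245475  0.042     ]
[0.51238161 0.26557226 0.24219812] yaw 0.26632642864194117
```

```bash
python3 -m jog '[[0.9,-0.9,3,0,0],[0.9,-0.9,3,0,0],[0.1,0,3,0,0],[0,0,3,0,0],[0,0,3,0,0],[0,0,1,0,0],[0,0,1,0,0],[0,0,0.5,0,0],[0,0,0,0,0],[0,0,0,0,0]]' 30
cat > t.py <<'E'
import sys
from h import *
# t.py x y z yaw : remaining move in tool axes, cm
t=[float(v) for v in sys.argv[1:]]
s=r.read_state();x,y,z,w=s["eef_rot"];a=2*np.arctan2(y,x);a=(a+np.pi/2)%np.pi-np.pi/2
from scipy.spatial.transform import Rotation as R
M=R.from_quat(s["eef_rot"]).as_matrix()
print("tool cm",(M.T@(np.array(t[:3])-s["ee_pos"])*100).round(2),"turn",round(a-t[3],3),"zaxis",M[:,2].round(4),"F",s["ft_force"].round(1),"pos",s["ee_pos"].round(4))
E
python3 t.py .526 .2885 .0525 .263
```

```text
time: 3.35
ee_pos: [0.532, 0.2837, 0.0646]
eef_rot: [0.991, 0.135, 0.004, 0.001]
ft_force: [-0.1, 0.1, -0.7]
width: 0.087
tool cm [-0.46 -0.62  1.21] turn 0.008 zaxis [ 8.3e-03 -4.0e-04 -1.0e+00] F [-0.1  0.1 -0.7] pos [0.532  0.2837 0.0646]
```

```bash
python3 -m jog '[[-0.4,-0.5,0,0.01,0],[-0.1,-0.1,0,0,0],[0,0,0.5,0,0],[0,0,0.5,0,0],[0,0,0.1,0,0],[0,0,0,0,0],[0,0,0,0,0],[0,0,0,0,0],[0,0,0,0,0],[0,0,0,0,0]]' 30;python3 t.py .526 .2885 .0525 .263
```

```text
time: 4.35
ee_pos: [0.5263, 0.2895, 0.0552]
eef_rot: [0.992, 0.13, 0.006, 0.0]
ft_force: [-0.1, 0.5, 0.3]
width: 0.0867
tool cm [-0.06  0.09  0.27] turn -0.003 zaxis [ 0.0119  0.0011 -0.9999] F [-0.1  0.5  0.3] pos [0.5263 0.2895 0.0552]
```

```bash
python3 -m jog '[[0,0.1,0.3,0,0],[0,0,0.05,0,0],[0,0,0,0,1],[0,0,0,0,1],[0,0,0,0,1],[0,0,0,0,1],[0,0,0,0,1],[0,0,0,0,1],[0,0,0,0,1],[0,0,0,0,1]]' 25;python3 t.py .526 .2885 .0525 .263
```

```text
time: 5.35
ee_pos: [0.5268, 0.2884, 0.0515]
eef_rot: [0.992, 0.13, 0.006, 0.0]
ft_force: [0.0, 0.6, -0.4]
width: 0.0496
tool cm [-0.07 -0.03 -0.1 ] turn -0.003 zaxis [ 0.0121  0.0012 -0.9999] F [ 0.   0.6 -0.4] pos [0.5268 0.2884 0.0515]
```

```bash
python3 -m jog '[[0,0,-0.3,0,1],[0,0,-0.6,0,1],[0,0,-1,0,1],[0,0,-2,0,1],[0,0,-2,0,1],[0,0,-2,0,1],[0,0,-2,0,1],[0,0,-0.5,0,1],[0,0,-0.1,0,1],[0,0,0,0,1]]' 25;python3 t.py .5645 .005 .15 -.14
python3 - <<'E'
from h import *
c=r.camera("side");d=r.camera("scene");
montage("pics/m3.png",[(c["pixels"][:,:,::-1].copy(),240,230,160),(d["pixels"][:,:,::-1].copy(),320,80,140)])
E
```

```text
time: 6.35
ee_pos: [0.5248, 0.2885, 0.1643]
eef_rot: [0.991, 0.13, 0.006, 0.0]
ft_force: [-0.0, -0.4, -1.5]
width: 0.0494
tool cm [-3.5  28.41  1.44] turn 0.401 zaxis [ 0.0127  0.0014 -0.9999] F [-0.  -0.4 -1.5] pos [0.5248 0.2885 0.1643]
```

View pics/m3.png

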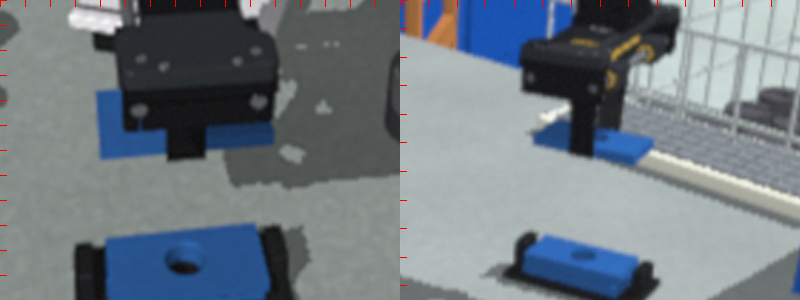

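Only the top plate came up (one plate thickness in the jaws, two plates left on the pallet). Over to the bed.

```bash
python3 -m jog '[[-0.5,3,0,0,1],[-0.5,4,0,0,1],[-0.5,4,0,0,1],[-0.5,4,0,0,1],[-0.5,4,0,0,1],[-0.5,4,0,0,1],[-0.5,3.3,0,0,1],[0,1.2,0,0,1],[0,0.5,0,0.13,1],[0,0,0,0.14,1]]' 25;python3 t.py .5645 .005 .115 -.14
```

```text
time: 7.45
ee_pos: [0.5595, -0.0019, 0.1535]
eef_rot: [1.0, -0.006, -0.002, -0.001]
ft_force: [0.1, -0.6, -1.3]
width: 0.0499
tool cm [ 0.5  -0.69  3.85] turn 0.128 zaxis [-0.0031  0.0025 -1.    ] F [ 0.1 -0.6 -1.3] pos [ 0.5595 -0.0019  0.1535]
```

```bash
python3 -m jog '[[0.5,-0.7,1,0.13,1],[0.1,0,1.5,0,1],[0,0,1.5,0,1],[0,0,1,0,1],[0,0,0,0,1],[0,0,0,0,1],[0,0,0,0,1],[0,0,0,0,1],[0,0,0,0,1],[0,0,0,0,1]]' 25;python3 t.py .5645 .005 .10 -.14
python3 - <<'E'
from h import *
import pickle
c=[r.camera(n) for n in("side","scene","wrist")];pickle.dump(c,open("c4.pkl","wb"))
a,b,w=[k["pixels"][:,:,::-1].copy() for k in c]
print([proj(k,(.5645,.005,.07)) for k in c])
montage("pics/m4.png",[(a,265,160,100),(b,270,150,100),(w,220,150,200),(w,220,150,100)])
E
```

```text
time: 8.45
ee_pos: [0.5642, 0.0065, 0.0983]
eef_rot: [0.998, -0.068, -0.003, -0.002]
ft_force: [-0.3, 1.0, 0.2]
width: 0.0496
tool cm [ 0.05  0.15 -0.17] turn 0.004 zaxis [-0.0066  0.0036 -1.    ] F [-0.3  1.   0.2] pos [0.5642 0.0065 0.0983]
[array([313.60000236, 215.82855121]), array([321.48333358, 195.97984486]), array([318.82717619, 250.17036718])]
```

View pics/m4.png

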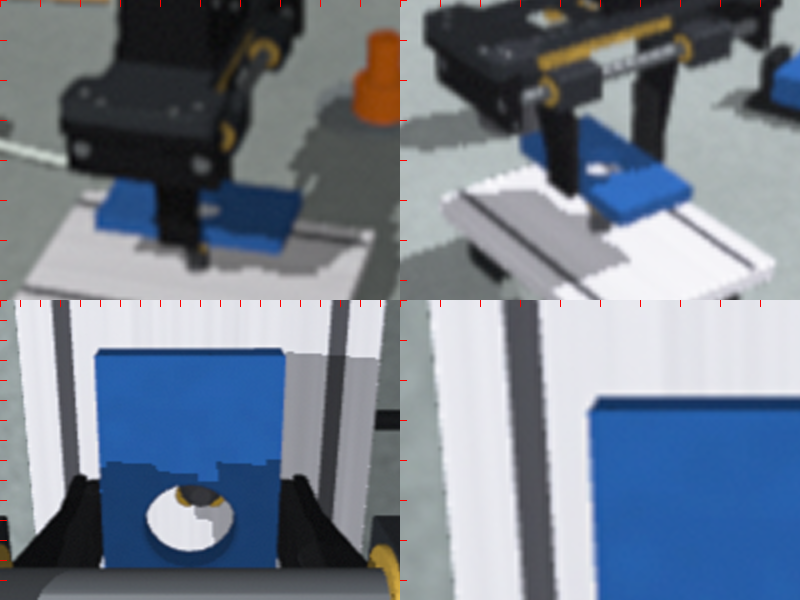

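Run:
```python
from h import *
import pickle
c=pickle.load(open("c4.pkl","rb"))[2]
px=lambda a,b:(220+a/2,150+(b-300)/2)
zt=.0983-.0135
hl=[onz(c,px(*p),zt) for p in((147,517),(233,517),(190,487))]
print("hole L,R,far",np.round(hl,4),"mid",(hl[0]+hl[1])/2)
print("TRcorners",onz(c,px(97,355),zt),onz(c,px(284,355),zt))
print("balls",onz(c,px(178,497),.0596),onz(c,px(220,497),.0596),onz(c,px(199,497),.0596))
for z in(.070,.0596): print(proj(c,(.5645,.005,z)))
g=[onz(c,px(*p),.042) for p in((62,300),(72,450),(341,300),(332,450))];print(np.round(g,4))
for i in(0,2):
    v=g[i]-g[i+1];print(np.arctan2(v[1],v[0]))
print("plate edge", [onz(c,px(*p),zt) for p in((97,356),(103,460),(284,356),(281,460))])
```

```text
hole L,R,far [[ 0.5688  0.0188  0.0848]
 [ 0.5656 -0.005   0.0848]
 [ 0.5763  0.0057  0.0848]] mid [0.56718553 0.00693372 0.0848    ]
TRcorners [0.61641143 0.02415503 0.0848    ] [ 0.60989379 -0.02323573  0.0848    ]
balls [0.56125849 0.01173534 0.0596    ] [ 0.55942706 -0.00167713  0.0596    ] [0.56034265 0.00502817 0.0596    ]
[318.82717619 250.17036718]
[318.68418406 242.6867347 ]
[[ 0.6264  0.0401  0.042 ]
 [ 0.5753  0.0471  0.042 ]
 [ 0.6143 -0.048   0.042 ]
 [ 0.5631 -0.0418  0.042 ]]
-0.13606201287230732
-0.1202454247289698
plate edge [array([0.61615316, 0.02420337, 0.0848    ]), array([0.58750355, 0.02791354, 0.0848    ]), array([ 0.60963239, -0.02321234,  0.0848    ]), array([ 0.58097093, -0.01983331,  0.0848    ])]
```

Through the hole the wrist view shows the stud/brass balls (crop (178–220, 490–505)) about 2–3 mm to the tool's +y of the hole's centre (190,517). Shift 2 mm and lower part way, watching force.

```bash
python3 -m jog '[[0,0.22,0,0.01,1],[0,0.05,0,0,1],[0,0,0.6,0,1],[0,0,0.6,0,1],[0,0,0.4,0,1],[0,0,0.2,0,1],[0,0,0,0,1],[0,0,0,0,1],[0,0,0,0,1],[0,0,0,0,1]]' 25;python3 t.py .5645 .0043 .0665 -.14
python3 - <<'E'
from h import *
c=r.camera("wrist");w=c["pixels"][:,:,::-1].copy();cv2.imwrite("pics/w5.png",w)
montage("pics/m5.png",[(w,260,200,110),(w,260,100,110)])
E
```

```text
time: 9.6
ee_pos: [0.5632, 0.0037, 0.0781]
eef_rot: [0.997, -0.074, -0.004, -0.002]
ft_force: [0.8, -0.8, -0.6]
width: 0.0494
tool cm [ 0.12 -0.07  1.16] turn -0.007 zaxis [-0.0077  0.0037 -1.    ] F [ 0.8 -0.8 -0.6] pos [0.5632 0.0037 0.0781]
```

View pics/m5.png

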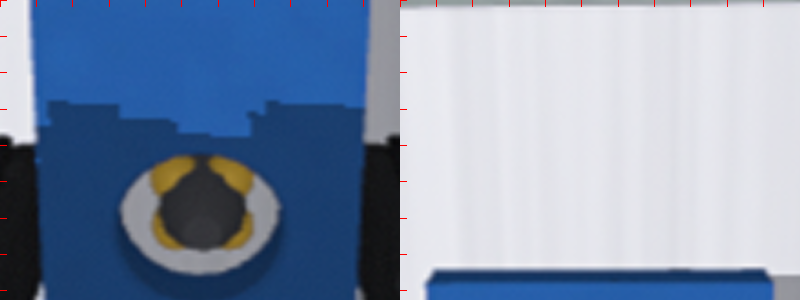

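The picture shows the stud and four balls (≈(202,203)) centred in the hole (≈(200,220)) within under 1 mm after parallax. Lower on.

```bash
python3 -m jog '[[0,0,0.4,-0.007,1],[0,0,0.3,0,1],[0,0,0.2,0,1],[0,0,0.15,0,1],[0,0,0.1,0,1],[0,0,0,0,1],[0,0,0,0,1],[0,0,0,0,1],[0,0,0,0,1],[0,0,0,0,1]]' 25;python3 t.py .5645 .0043 .0655 -.14
```

```text
time: 10.65
ee_pos: [0.5633, 0.0038, 0.0662]
eef_rot: [0.998, -0.07, -0.004, -0.001]
ft_force: [-0.3, -0.3, -0.3]
width: 0.0494
tool cm [ 0.11 -0.07  0.07] turn 0.0 zaxis [-0.0072  0.0034 -1.    ] F [-0.3 -0.3 -0.3] pos [0.5633 0.0038 0.0662]
```

```bash
python3 -m jog '[[0,0,0.08,0,1],[0,0,0.05,0,1],[0,0,0,0,1],[0,0,0,0,0],[0,0,0,0,0],[0,0,0,0,0],[0,0,0,0,0],[0,0,0,0,0],[0,0,0,0,0],[0,0,0,0,0]]' 25;python3 t.py .5645 .0043 .0655 -.14
```

```text
time: 11.65
ee_pos: [0.5638, 0.0038, 0.0655]
eef_rot: [0.998, -0.07, -0.003, -0.001]
ft_force: [-0.3, -0.6, 0.1]
width: 0.0864
tool cm [ 0.06 -0.06 -0.  ] turn 0.0 zaxis [-0.0061  0.0032 -1.    ] F [-0.3 -0.6  0.1] pos [0.5638 0.0038 0.0655]
```

```bash
python3 -m jog '[[0,0,-1,0,0],[0,0,-2,0,0],[0,0,-3,0,0],[0,0,-3,0,0],[0,0,-3,0,0],[0,0,-2,0,0],[0,0,-0.5,0,0],[0,0,0,0,0],[0,0,0,0,0],[0,0,0,0,0]]' 25;python3 t.py .478 -.246 .2 -.14
python3 - <<'E'
from h import *
import pickle
c=r.camera("wrist");w=c["pixels"][:,:,::-1].copy();cv2.imwrite("pics/w6.png",w);pickle.dump(c,open("w6.pkl","wb"))
d=r.camera("side");a=d["pixels"][:,:,::-1].copy();pickle.dump(d,open("d6.pkl","wb"));cv2.imwrite("pics/d6.png",a)
print(proj(c,(.5645,.004,.06)),proj(d,(.5645,.004,.07)))
montage("pics/m6.png",[(w,200,60,230),(a,330,150,60)],(400,400))
E
```

```text
time: 12.65
ee_pos: [0.5636, 0.0039, 0.2184]
eef_rot: [0.998, -0.069, -0.004, -0.002]
ft_force: [-0.4, -0.8, 0.1]
width: 0.087
tool cm [-5.02 25.94  1.81] turn 0.002 zaxis [-0.007   0.0038 -1.    ] F [-0.4 -0.8  0.1] pos [0.5636 0.0039 0.2184]
[316.08369366 190.64059156] [313.66940975 215.57715892]
```

View pics/m6.png

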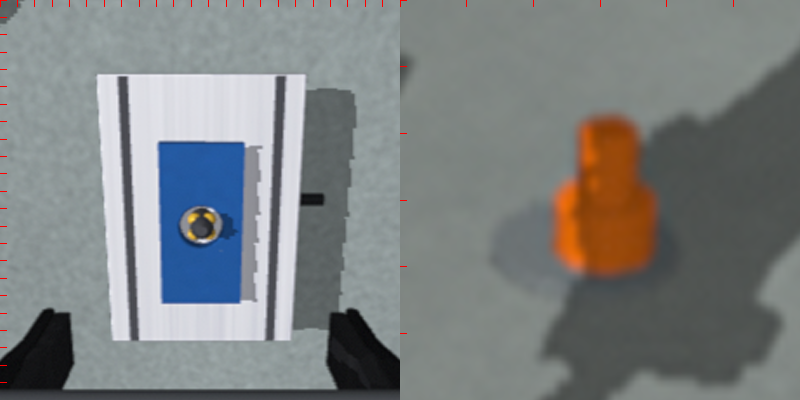

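Run:
```python
from h import *
import pickle
c=pickle.load(open("w6.pkl","rb"));d=pickle.load(open("d6.pkl","rb"))
f=lambda a,b,z:onz(c,(200+a/1.739,60+b/1.739),z)
def ang(a,b,z):
    v=f(*a,z)-f(*b,z);return np.arctan2(v[1],v[0])
print("plate",ang((159,142),(162,302),.052),ang((244,143),(241,303),.052),np.mean([f(*p,.052) for p in((159,142),(162,302),(244,143),(241,303))],0))
print("bed",ang((123,77),(134,340),.042),ang((281,77),(269,340),.042), ang((97,74),(114,340),.042),ang((305,74),(292,341),.042))
print("bedcentre",np.mean([f(*p,.042) for p in((97,74),(114,340),(305,74),(292,341))],0))
print("balls",f(202,226,.0596),"hole",f(201,227,.052),"tip",f(202,231,.07))
print("cap side",onz(d,(361.2,169.2),.06),onz(d,(361,178.6),.03))
```

```text
plate -0.14431019693524635 -0.13210754022725904 [0.56273994 0.00446655 0.052     ]
bed -0.14058651182572754 -0.1392447720780243 -0.13260394038720663 -0.12839346382802694
bedcentre [0.56520234 0.00380053 0.042     ]
balls [0.56508769 0.00384145 0.0596    ] hole [0.56241994 0.00481363 0.052     ] tip [0.56510192 0.0038434  0.07      ]
cap side [ 0.47776347 -0.24928682  0.06      ] [ 0.47724993 -0.25438147  0.03      ]
```

Plate lies square (yaw −0.138 vs bed −0.137), stud at ≈(0.565,0.004). Now over the cap.

```bash
python3 -m jog '[[-0.7,3,0,0,0],[-0.7,3.8,0,0,0],[-0.7,3.8,0,0,0],[-0.7,3.8,0,0,0],[-0.7,3.8,0,0,0],[-0.7,3.8,0,0,0],[-0.6,2,0,0,0],[-0.1,0.5,0,0,0],[0,0,0,0,0],[0,0,0,0,0]]' 25;python3 t.py .4775 -.25 .15 -.14
python3 - <<'E'
from h import *
import pickle
c=r.camera("wrist");w=c["pixels"][:,:,::-1].copy();cv2.imwrite("pics/w7.png",w);pickle.dump(c,open("w7.pkl","wb"))
m=cv2.inRange(cv2.cvtColor(w,cv2.COLOR_BGR2HSV),(3,150,80),(16,255,255))
n,l,st,ce=cv2.connectedComponentsWithStats(m);i=1+np.argmax(st[1:,4]);print(st[i],ce[i])
k=int(st[i][0]);t=int(st[i][1]);print([ (y,np.flatnonzero(l[y]==i)[[0,-1]].tolist()) for y in range(t,t+st[i][3],3)])
for z,rr in((.06,.012),(.03,.02),(.006,.02)):
    P0=np.array([.4775,-.25,z]);print(z,proj(c,P0),[proj(c,P0+rr*np.array(q)).round(1) for q in((.14,.99,0),(-.14,-.99,0),(.99,-.14,0),(-.99,.14,0))])
E
```

```text
time: 13.75
ee_pos: [0.4764, -0.2371, 0.2107]
eef_rot: [0.998, -0.067, -0.009, -0.005]
ft_force: [1.2, 1.1, 0.2]
width: 0.0867
tool cm [0.39 1.32 6.05] turn 0.007 zaxis [-0.0166  0.0101 -0.9998] F [1.2 1.1 0.2] pos [ 0.4764 -0.2371  0.2107]
[ 311  159   36   41 1142] [328.20490368 178.74168126]
[(159, [326, 330]), (162, [318, 337]), (165, [315, 341]), (168, [313, 343]), (171, [312, 344]), (174, [311, 345]), (177, [311, 346]), (180, [311, 346]), (183, [311, 346]), (186, [312, 345]), (189, [313, 343]), (192, [315, 341]), (195, [319, 338]), (198, [324, 334])]
0.06 [329.85471051 189.49739184] [array([317.7, 189.4]), array([342. , 189.6]), array([330.1, 177.7]), array([329.6, 201. ])]
0.03 [328.79978779 181.67841839] [array([310.3, 181.5]), array([347.3, 181.8]), array([329.2, 163.4]), array([328.4, 199.3])]
0.006 [328.07881905 176.33467588] [array([310.8, 176.2]), array([345.4, 176.5]), array([328.4, 159.1]), array([327.7, 192.9])]
```

```bash
python3 -m jog '[[0.4,1.3,2,0.007,0],[0,0,3,0,0],[0,0,3,0,0],[0,0,3,0,0],[0,0,1.5,0,0],[0,0,0.5,0,0],[0,0,0,0,0],[0,0,0,0,0],[0,0,0,0,0],[0,0,0,0,0]]' 40;python3 t.py .4775 -.25 .054 -.14
```

```text
time: 14.8
ee_pos: [0.4854, -0.2379, 0.0803]
eef_rot: [0.998, -0.061, -0.004, -0.005]
ft_force: [-0.1, -0.8, 0.6]
width: 0.0872
tool cm [-0.61  1.32  2.63] turn 0.018 zaxis [-0.008   0.0102 -0.9999] F [-0.1 -0.8  0.6] pos [ 0.4854 -0.2379  0.0803]
```

```bash
python3 -m jog '[[-0.3,0.65,0,0.018,0],[-0.3,0.65,0,0,0],[0,0,0.3,0,0],[0,0,0.2,0,0],[0,0,0,0,0],[0,0,0,0,0],[0,0,0,0,0],[0,0,0,0,0],[0,0,0,0,0],[0,0,0,0,0]]' 40;python3 t.py .4775 -.25 .054 -.14
```

```text
time: 15.8
ee_pos: [0.4775, -0.2518, 0.0761]
eef_rot: [0.997, -0.071, -0.003, -0.004]
ft_force: [0.2, 0.4, 0.4]
width: 0.0871
tool cm [-0.01 -0.16  2.21] turn -0.003 zaxis [-0.0062  0.009  -0.9999] F [0.2 0.4 0.4] pos [ 0.4775 -0.2518  0.0761]
```

```bash
python3 -m jog '[[0,-0.15,0.5,0,0],[0,0,0.7,0,0],[0,0,0.5,0,0],[0,0,0.3,0,0],[0,0,0.1,0,0],[0,0,0,0,0],[0,0,0,0,0],[0,0,0,0,0],[0,0,0,0,0],[0,0,0,0,0]]' 40;python3 t.py .4775 -.25 .054 -.14
python3 - <<'E'
from h import *
c=r.camera("wrist");w=c["pixels"][:,:,::-1].copy();cv2.imwrite("pics/w8.png",w)
m=cv2.inRange(cv2.cvtColor(w,cv2.COLOR_BGR2HSV),(3,150,60),(16,255,255))
n,l,st,ce=cv2.connectedComponentsWithStats(m);i=1+np.argmax(st[1:,4]);print(st[i],ce[i])
for z,rr in((.06,.012),(.03,.02)):
    P0=np.array([.4775,-.25,z]);print(z,[proj(c,P0+rr*np.array(q)).round(1) for q in((.14,.99,0),(-.14,-.99,0),(.99,-.14,0),(-.99,.14,0))])
E
```

```text
time: 16.8
ee_pos: [0.4775, -0.2499, 0.0531]
eef_rot: [0.997, -0.071, -0.004, -0.004]
ft_force: [-0.4, 0.6, 0.0]
width: 0.087
tool cm [-0.    0.01 -0.09] turn -0.002 zaxis [-0.0065  0.0092 -0.9999] F [-0.4  0.6  0. ] pos [ 0.4775 -0.2499  0.0531]
[ 284  209   66   75 4030] [316.44342432 247.25384615]
0.06 [array([292.6, 283.7]), array([340.7, 283.8]), array([316.6, 262.4]), array([316.7, 304.1])]
0.03 [array([283.1, 255. ]), array([350.6, 255.1]), array([316.8, 223.7]), array([316.9, 284.3])]
```

Position matches within ~0.5 mm (cap px 284–350 against 283–351 predicted). Close and lift slightly.

```bash
python3 -m jog '[[0,0,0,0,1],[0,0,0,0,1],[0,0,0,0,1],[0,0,0,0,1],[0,0,0,0,1],[0,0,0,0,1],[0,0,0,0,1],[0,0,0,0,1],[0,0,0,0,1],[0,0,0,0,1]]' 40;python3 t.py .4775 -.25 .054 -.14;  python3 -m jog '[[0,0,-0.5,0,1],[0,0,-1,0,1],[0,0,-2,0,1],[0,0,-2,0,1],[0,0,-2,0,1],[0,0,-2,0,1],[0,0,-1,0,1],[0,0,0,0,1],[0,0,0,0,1],[0,0,0,0,1]]' 40;python3 t.py .565 .004 .13 -.14
```

```text
time: 17.85
ee_pos: [0.4776, -0.25, 0.0533]
eef_rot: [0.997, -0.071, -0.003, -0.004]
ft_force: [0.6, -0.1, 0.8]
width: 0.0231
tool cm [-0.01  0.   -0.07] turn -0.002 zaxis [-0.0062  0.0089 -0.9999] F [ 0.6 -0.1  0.8] pos [ 0.4776 -0.25    0.0533]
time: 18.85
ee_pos: [0.4778, -0.2503, 0.1654]
eef_rot: [0.997, -0.071, -0.003, -0.004]
ft_force: [-0.5, -0.0, -0.8]
width: 0.0231
tool cm [  5.07 -26.38   3.72] turn -0.002 zaxis [-0.0062  0.0092 -0.9999] F [-0.5 -0.  -0.8] pos [ 0.4778 -0.2503  0.1654]
```

```bash
python3 -m jog '[[0.7,-3,0,0,1],[0.7,-3.8,0,0,1],[0.7,-3.8,0,0,1],[0.7,-3.8,0,0,1],[0.7,-3.8,0,0,1],[0.7,-3.8,0,0,1],[0.7,-2.8,0,0,1],[0.1,-1,0,0,1],[0,0,0,0,1],[0,0,0,0,1]]' 40;python3 t.py .565 .004 .13 -.14
```

```text
time: 19.85
ee_pos: [0.5615, 0.005, 0.1568]
eef_rot: [0.997, -0.073, -0.011, -0.006]
ft_force: [0.4, -0.8, -0.8]
width: 0.0231
tool cm [0.42 0.07 2.67] turn -0.007 zaxis [-0.0213  0.0127 -0.9997] F [ 0.4 -0.8 -0.8] pos [0.5615 0.005  0.1568]
```

```bash
python3 -m jog '[[0.4,0.1,0.5,-0.007,1],[0,0,0.8,0,1],[0,0,0.8,0,1],[0,0,0.6,0,1],[0,0,0.3,0,1],[0,0,0,0,1],[0,0,0,0,1],[0,0,0,0,1],[0,0,0,0,1],[0,0,0,0,1]]' 40;python3 t.py .5655 .004 .12 -.14
python3 - <<'E'
from h import *
import pickle
c=[r.camera(n) for n in("side","scene","wrist")];pickle.dump(c,open("c9.pkl","wb"))
a,b,w=[k["pixels"][:,:,::-1].copy() for k in c]
montage("pics/m9.png",[(a,285,165,60),(b,290,150,60),(w,220,150,200),(a,265,150,100)])
E
```

```text
time: 20.85
ee_pos: [0.5639, -0.0025, 0.1233]
eef_rot: [0.997, -0.073, -0.012, -0.004]
ft_force: [0.8, -0.5, -0.8]
width: 0.0227
tool cm [ 0.07 -0.66  0.33] turn -0.006 zaxis [-0.0226  0.0105 -0.9997] F [ 0.8 -0.5 -0.8] pos [ 0.5639 -0.0025  0.1233]
```

View pics/m9.png

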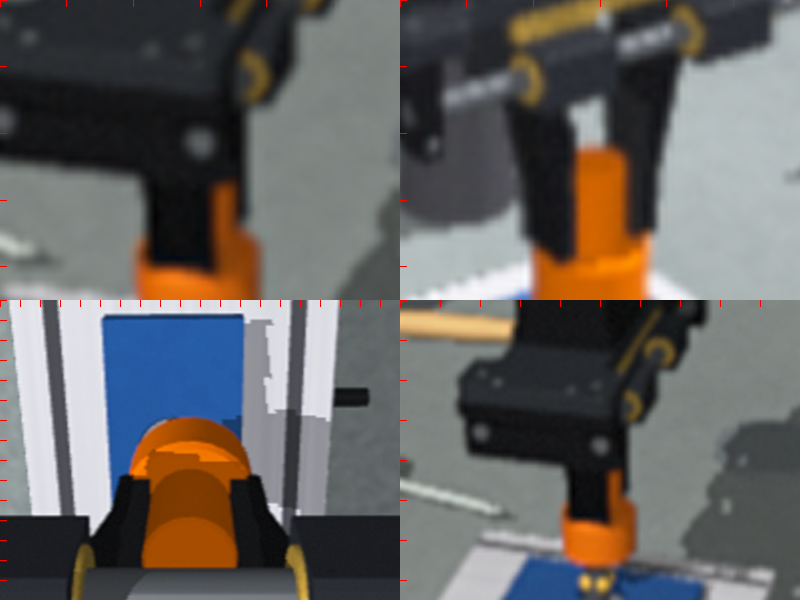

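The side crop shows the cap above the stud (balls at crop (595,583)), a bit to one side, as the 6.6 mm y offset says. The tool has crept about 1° out of plumb; an up/quick-down move earlier reduced such tilt, so I try that with the offset corrected.

```bash
python3 -m jog '[[0,0,-0.5,0,1],[0,0,-1,0,1],[0,0,-1,0,1],[0,0,-1.5,0,1],[0,0,-1.5,0,1],[0,0,-1.5,0,1],[0,0,-1.5,0,1],[0,0,-1,0,1],[0,0,-0.5,0,1],[0,0,0,0,1]]' 40;python3 t.py .5655 .004 .12 -.14; python3 -m jog '[[0,-0.2,1,-0.007,1],[0,-0.2,3,0,1],[0,0,3,0,1],[0,0,1,0,1],[0,0,0.3,0,1],[0,0,0,0,1],[0,0,0,0,1],[0,0,0,0,1],[0,0,0,0,1],[0,0,0,0,1]]' 40;python3 t.py .5655 .004 .12 -.14
```

```text
time: 22.0
ee_pos: [0.567, -0.0032, 0.2343]
eef_rot: [0.997, -0.073, -0.009, -0.004]
ft_force: [0.4, -0.5, -0.6]
width: 0.0233
tool cm [-0.04 -0.61 11.43] turn -0.006 zaxis [-0.0179  0.0102 -0.9998] F [ 0.4 -0.5 -0.6] pos [ 0.567  -0.0032  0.2343]
time: 23.0
ee_pos: [0.5661, 0.0024, 0.1477]
eef_rot: [0.998, -0.068, -0.009, -0.005]
ft_force: [-0.7, -0.3, -1.5]
width: 0.0233
tool cm [-0.03 -0.12  2.77] turn 0.003 zaxis [-0.0174  0.0106 -0.9998] F [-0.7 -0.3 -1.5] pos [0.5661 0.0024 0.1477]
```

```bash
python3 -m jog '[[0,-0.12,0.8,0.003,1],[0,0,0.8,0,1],[0,0,0.5,0,1],[0,0,0.2,0,1],[0,0,0,0,1],[0,0,0,0,1],[0,0,0,0,1],[0,0,0,0,1],[0,0,0,0,1],[0,0,0,0,1]]' 40;python3 t.py .5655 .0038 .112 -.14;python3 - <<'E'
from h import *
from scipy.spatial.transform import Rotation as R
c=[r.camera(n) for n in("side","scene")]
s=r.read_state();z=R.from_quat(s["eef_rot"]).as_matrix()[:,2];p=np.array(s["ee_pos"])
ax=np.array([z[0]+.0062,z[1]-.009,-1])
bed0=np.array([.565,.0038,0])
for k in c:
    w=k["pixels"][:,:,::-1].copy();h=cv2.cvtColor(w,cv2.COLOR_BGR2HSV)
    m=cv2.inRange(h,(3,150,60),(16,255,255));n,l,st,ce=cv2.connectedComponentsWithStats(m);i=1+np.argmax(st[1:,4]);x,y,W,H,_=st[i]
    rows=[np.flatnonzero(l[q]==i) for q in range(y+H-9,y+H-2)]
    print("cap",st[i],"skirt mid",np.mean([(a[0]+a[-1])/2 for a in rows]),"pred",proj(k,p+ax*.036))
    b=cv2.inRange(h,(18,120,90),(32,255,255));b[:y]=0;q=np.argwhere(b[y:y+H+30,x-10:x+W+10]);print("brass",len(q),q.mean(0)+[y,x-10] if len(q) else 0,"pred",proj(k,bed0+[0,0,.0596]))
E
```

```text
time: 24.0
ee_pos: [0.5661, 0.004, 0.1231]
eef_rot: [0.997, -0.07, -0.009, -0.005]
ft_force: [0.5, -0.1, -0.8]
width: 0.0226
tool cm [-0.04  0.04  1.11] turn -0.0 zaxis [-0.0166  0.0106 -0.9998] F [ 0.5 -0.1 -0.8] pos [0.5661 0.004  0.1231]
cap [304 195  18  24 254] skirt mid 312.92857142857144 pred [312.97929465 208.64616581]
brass 17 [221.11764706 314.29411765] pred [313.50645219 219.64336899]
cap [314 172  16  28 307] skirt mid 321.5 pred [321.60718517 189.83646762]
brass 12 [200.41666667 321.08333333] pred [321.22736836 200.12572537]
```

```bash
python3 -m jog '[[-0.05,0.03,0.4,0,1],[0,0,0.4,0,1],[0,0,0.2,0,1],[0,0,0.1,0,1],[0,0,0,0,1],[0,0,0,0,1],[0,0,0,0,1],[0,0,0,0,1],[0,0,0,0,1],[0,0,0,0,1]]' 40;python3 t.py .5655 .0038 .112 -.14
```

```text
time: 25.1
ee_pos: [0.5653, 0.0039, 0.111]
eef_rot: [0.997, -0.07, -0.009, -0.005]
ft_force: [-0.7, -0.5, -0.5]
width: 0.0231
tool cm [ 0.02  0.   -0.1 ] turn -0.0 zaxis [-0.0167  0.0106 -0.9998] F [-0.7 -0.5 -0.5] pos [0.5653 0.0039 0.111 ]
```

```bash
python3 -m jog '[[0,0,0.15,0,1],[0,0,0.15,0,1],[0,0,0.15,0,1],[0,0,0.15,0,1],[0,0,0.15,0,1],[0,0,0.15,0,1],[0,0,0.15,0,1],[0,0,0.15,0,1],[0,0,0.15,0,1],[0,0,0.15,0,1]]' 50;python3 t.py .5655 .0038 .0993 -.14
```

```text
time: 26.1
ee_pos: [0.5648, 0.0032, 0.1024]
eef_rot: [0.997, -0.07, -0.009, -0.002]
ft_force: [-1.0, -0.5, -3.4]
width: 0.0227
tool cm [ 0.07 -0.06  0.31] turn -0.001 zaxis [-0.0169  0.0062 -0.9998] F [-1.  -0.5 -3.4] pos [0.5648 0.0032 0.1024]
```

Past the balls (they now pull down at 3 N). Continue to the plate.

```bash
python3 -m jog '[[0,0,0.15,0,1],[0,0,0.15,0,1],[0,0,0.1,0,1],[0,0,0.1,0,1],[0,0,0.1,0,1],[0,0,0.1,0,1],[0,0,0.1,0,1],[0,0,0.1,0,1],[0,0,0.1,0,1],[0,0,0.1,0,1]]' 50;python3 t.py .5655 .0038 .0993 -.14
```

```text
time: 27.1
ee_pos: [0.5647, 0.0034, 0.0994]
eef_rot: [0.997, -0.071, -0.009, -0.001]
ft_force: [-6.7, -0.6, 11.9]
width: 0.0227
tool cm [ 0.07 -0.05  0.01] turn -0.002 zaxis [-0.0171  0.0024 -0.9999] F [-6.7 -0.6 11.9] pos [0.5647 0.0034 0.0994]
```

```bash
python3 -m jog '[[-0.05,0,0.1,0,1],[-0.03,0,0.1,0,1],[0,0,0.1,0,1],[0,0,0.1,0,1],[0,0,0.1,0,1],[0,0,0.1,0,1],[0,0,0.1,0,1],[0,0,0.1,0,1],[0,0,0.1,0,1],[0,0,0.1,0,1]]' 50;python3 t.py .5655 .0038 .0993 -.14;python3 - <<'E'
from h import *
import pickle
c=[r.camera(n) for n in("side","scene","wrist")]
a,b,w=[k["pixels"][:,:,::-1].copy() for k in c]
for i in range(20): r.camera("side")
s=r.read_state();print(s["ft_force"],s["ee_pos"],s["time"])
montage("pics/m10.png",[(a,265,160,100),(b,280,160,80),(w,220,100,240),(a,240,230,160)])
E
```

```text
time: 28.1
ee_pos: [0.5646, 0.0036, 0.0994]
eef_rot: [0.997, -0.071, -0.007, 0.002]
ft_force: [-6.8, -1.1, 11.9]
width: 0.0225
tool cm [ 0.08 -0.04  0.01] turn -0.002 zaxis [-0.015  -0.0022 -0.9999] F [-6.8 -1.1 11.9] pos [0.5646 0.0036 0.0994]
[-6.86119707 -0.20961423 11.80776689] [0.56463903 0.00356302 0.09939554] 29.25
```

View pics/m10.png

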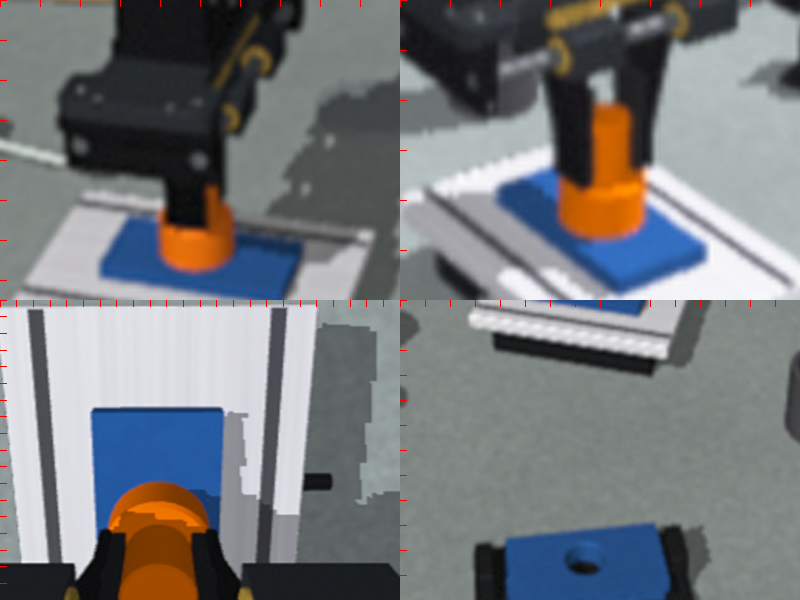

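The last picture shows the cap flat on the plate, the plate square on the bed, and the two other plates still on the pallet. The push stayed steady at 11.8 N for over a second. Handing in.

```bash
python3 -c "
from bench import r
print(r.close_job())"
```

```text
the job is handed in; nothing more can be done
None
```

I handed the job in at about 29 s: the top plate is on the bed with its hole over the stud, and the orange cap is snapped home on it with the gripper still pressing.

- **Plate:** Only the top blue plate was lifted, and the last picture shows the other two still on the pallet. Measured after letting go, its yaw was −0.138 rad against about −0.137 for the bed. The hole's centre is up to about 2.5 mm off the stud's axis along the bed's length, by the wrist camera.
- **Cap:** It went down past the spring balls and stopped with the tool at z = 0.0994 m, against 0.0993 m expected for fully home. The last picture shows it sitting flat on the plate.
- **Push:** The downward push held at 11.8 N for over a second before I handed in.

**Checks that were not clean:**
- A sideways force of about 7 N on the gripper remained; my small correction did not remove it.
- The tool was about 0.9° out of plumb at the end, because moves could not correct its tilt.
- Camera estimates of the stud's position disagreed by 1–2 mm. The cap still went on with under 1 N of sideways force as it started over the stud.
- I saw no sign of disturbing the sleeves, can, brush, screwdriver or block, but I did not measure their positions again.

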